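# Refit the speed dial's knob

### The arm

A 6-joint arm with a two-finger parallel gripper is mounted at the origin on a cart in front of the work surface, level with it; the furniture and walls round the work are solid. World frame = base frame: x ahead of the robot, y to its left, z up, the work surface at z = 0. Lengths are in m, angles in rad, forces in N, time in s.
With the tool pointing down it reaches from about 0.425 to 0.95 m from the base axis. Payload 3.5 kg.
Tool frame: the origin (TCP) lies between the finger pads; the fingertips stand 19 mm ahead of it and the grasp point (between the pads) is the TCP (ctrl.nose_length is the distance from the TCP to the fingertips, in m); z points along the fingers, y is the line along which they close (so a half turn about z gives the same grasp; the last joint's range is limited). The gripper opens to 85 mm and grips with 20 to 120 N. Pads are 22 mm wide; open, the fingers measure 114 mm over their backs; the gripper's body (76 mm by 85 mm) begins 54 mm behind the grasp point. The pads swing forward as they close: fully open they stand 13 mm farther back than shut.
Start: joints at [1.188, 0.286, 1.577, -0, 1.279, -0.15], TCP at [0.156, 0.657, 0.25] pointing down, gripper open.
Joint ranges: [-2.77, 2.77], [-0.9, 2.22], [0.21, 2.48], [-1.53, 4.67], [0.24, 2.81], [-2.84, 2.84]. Speed limits (rad/s): [2.79, 2.79, 3.14, 3.14, 3.14, 3.14].

### API

Orientations are given as a unit quaternion [x, y, z, w].
In Python, from plant import ctrl gives the robot as it stands.
- The arm moves only by the tool apply_moves, never from a script. Its argument "series" is a list of rows, each a list of 6 numbers: the shift along the world's x, y, z scaled (see below), then the turn, a rotation vector about the world's x, y, z scaled (see below). A call has 1 to 20 rows; each row is the pose to reach, as a shift and turn from the pose commanded when the call began; what a row does not reach only later rows make up. The controller multiplies each number of a shift by 0.8 m and each number of a turn by 45 degrees. A row lasts 1/8 s, in which the tool goes at most 62.5 mm and 10.7 degrees, less where a joint would pass 70% of its speed; a pose out of reach is approached as far as the arm can. A call with a number of a shift or a turn outside -1 to 1 is refused whole. A call with a gripper value outside its range is refused whole. "jaw" is the opening, from 0 (shut) to 1 (fully open), set as the call begins (left out, the last holds). The fingers move at their own pace and stop on an object; "squeeze" is the grip in N (left out, the last holds). Time passes only in rows, so rows that repeat a pose let the fingers close. It gives the time, the measured TCP pose, the force, the opening and the grip force at its end, in the units of the state.
- ctrl.get_state(): the state, without advancing time (a new reading comes with each control period).
- ctrl.read_camera(name): name is "side" or "top" or "wrist"; returns the picture (480x640x3 uint8, red, green, blue); there is no depth.
- ctrl.get_calibration(name): a dict with "fx", "fy", "cx", "cy" (pixels), "xyz" and "orientation" of the camera in the world; the wrist camera has in their place "hand_eye" (4x4, takes a point from camera to tool coordinates, whose origin is the TCP and whose axes are the flange's). Camera axes: x right, y up, looking along -z (the intrinsics and any distortion apply to the point x, -y, -z); pixel columns grow to the right and rows downward; lengths in m; the calibration is good to about 2 mm. A picture is of the moment at which its call begins: read the wrist's pose just before it. get_calibration takes no time and is no camera call.
- ctrl.sign_off(): hands the job in; it is judged then, once.
Trained networks look in the newest picture that a camera, given by its name, has taken for a name from the list of things; names that differ only in an ending like _2 or _b are one class to them, and where a whole thing is asked for, a point or a joint stands for the part that bears it (a point fixed in the world has none). Each returns a list of dicts, best first, with "p" (0 to 1); they miss things now and then, are a little off and sometimes report something else, mostly with a low value. They report only what shows in the picture. A call takes as long as a camera call.
- ctrl.boxes_of(thing, camera): "xy" ([column, row] as shares, 0 to 1, of the picture: columns of its width, rows of its height, amid what is visible of it).
- ctrl.silhouettes(thing, camera): "pixels" (480x640 bool, what is visible of it) and "xy" ([column, row] as shares, 0 to 1, of the picture: columns of its width, rows of its height, amid what is visible of it).
The state is a dict: "time": time; "qpos": joint angles; "dq": joint speeds; "joint_efforts": joint torques, N m; "eef_pos": TCP position; "tcp_rot": TCP orientation; "contact_force": force on the tool from outside, world axes, zero at the start; "wrist_torque": the same for the moment, N m; "opening": opening from 0.0 (shut) to 1.0 (fully open); "finger_force": force on a finger pad.
Only numpy, scipy, OpenCV 4.12 (cv2) and the standard library are available. Lean on these libraries where they do the work, as an engineer would, in place of code of your own. Each camera call takes 0.05 s, during which the arm holds its last target. There are 200 camera calls.

### The job

The knob has come off the router's speed-control box. Switch the box's toggle isolator off first; then take the round dial knob out of the parts tray, fit its D-shaped bore over the bare D-shaft and push it straight down until it snaps fully home, and then turn it anticlockwise all the way to its lowest stop, so that the router cannot start fast. Leave the isolator off, and do not knock over or shove aside the star knob, collet nut, router bit or glue bottle standing close by.

Things in the scene. Friction and masses are not known exactly. Their poses are not given: they have to be found in the camera images.
- control_box: Grey steel control box, 130 (x) by 190 (y) mm, fixed in place; origin under its centre, z up. Its level dark top panel is 58 mm above the origin. Its -x side is the operator's side (blank plate), its +x side the back (two round outlets). On the panel: the bare D-shaft at x +8, y +44 mm amid a scale of white strokes, and the toggle isolator at x -4, y -52 mm.
- shaft_base (a point): Fixed point on the box: centre of the top of the shaft's 22 mm wide steel bush, 3 mm above the panel. The knob's underside rests here when home. Axes as the box. A sprung brass catch on the shaft's flat, 9.4 mm above this point, stands 2.2 mm proud: the knob meets it about 12 mm above home, must be pushed past it (about 8 to 12 N) and snaps home over the last 2 mm; unsnapped it stays higher.
- shaft_tip (a point): Centre of the top end of the steel D-shaft, 18 mm above shaft_base; turns with the shaft. The shaft is 14 mm in diameter with one flat, 2.5 mm from its axis, facing this point's own +x; z is up. Its top 2 mm are chamfered: by 1.2 mm all round, 0.7 mm on the flat.
- dial (a joint): Turn of the shaft in rad, 0 to 4.7: 0 = lowest speed, against the anticlockwise stop (the flat then faces 2.356 rad anticlockwise of the box's +x, seen from above); it grows clockwise seen from above. Starts between 0.7 and 2.2. It stays where it is left; friction about 0.1 N m.
- isolator (a joint): Lean of the toggle in rad: +0.42 = on (leans to the box's back, +x), -0.42 = off (leans to the operator's side, -x). An over-centre spring throws it to whichever end is nearer, so it must be pushed past upright; it holds with about 0.05 N m. Starts on.
- isolator_tip (a point): Point in the thick end of the isolator's steel bat handle, 42 mm along it from its pivot; the bat is 11 mm thick here and 7 mm at its foot, and ends 4 mm beyond. The pivot lies 4 mm above the panel and its axis is the box's y.
- dial_knob: Black round knob, 40 mm across, 36 mm tall, straight fluted sides (grasp across them in any direction), white pointer line on top. Origin: centre of its underside; z up; x along the pointer. D-bore from below: 20 mm deep, 14.8 mm across, its flat 2.9 mm from the axis on the pointer's side. Fits when pointer and shaft's flat face alike within about 5 degrees; then has about 8 degrees of play. 30 to 65 g.
- parts_tray: Shallow wooden tray, 200 (x) by 240 (y) mm, fixed; origin under its centre. Floor 5 mm thick; rim 8 mm wide and 16 mm high.
- star_knob: In the tray: black star knob, 42 mm wide, with a threaded stud upward, 56 mm tall. Origin at the centre of its underside.
- collet_nut: In the tray: steel collet standing on its nut, 31 mm wide, 38 mm tall. Origin at the centre of its underside.
- router_bit: In the tray: router bit on its blue cutter, shank up, 37 mm wide, 52 mm tall. Origin at the centre of its underside.
- glue_bottle: Behind the box: upright glue bottle, 44 by 62 mm, 208 mm tall. Origin at the centre of its underside.

How it is judged:
By the outcome, as a careful person would: the job done as asked, in the order asked, and still so for the second after the job is handed in, with the robot touching nothing.
It also fails if it takes over 58 s, if anything falls off the work surface, if the arm or the gripper's body presses on something with over 40 N, if the wrist force passes 120 N, or if a joint passes its speed limit or range.

## Working session

There is one attempt and no reset: what is moved stays moved. The work goes in short steps, Python scripts to look and compute and a tool call to move; the robot and the scene stay as the last step left them, time stands still between calls to the robot, and variables do not carry over. Pictures are saved under pics/ and viewed, at most 10 in all, crops included, and the job is handed in when it is done.

Besides the shell and the picture viewer there is one more tool, called after "Request:" as name([rows], argument=value, ...), one row to a line, values as JSON. apply_moves: Moves the arm, as the interface text tells. Shifts and turns lie within -1 to 1; 1 stands for 0.8 m of shift or 45 degrees of turn. Its arguments: {"type":"object","properties":{"series":{"type":"array"},"jaw":{"type":"number"},"squeeze":{"type":"number"}},"required":["series"]}

```bash
mkdir -p pics; ls
cat > h.py <<'E'
import sys; sys.path.insert(0,'.')
import numpy as np, cv2
from scipy.spatial.transform import Rotation as R
from plant import ctrl
def cam(name,st=None):
    c=ctrl.get_calibration(name)
    if 'hand_eye' in c:
        st=st or ctrl.get_state(); T=np.eye(4); T[:3,:3]=R.from_quat(st['tcp_rot']).as_matrix(); T[:3,3]=st['eef_pos']
        T=T@np.array(c['hand_eye'])
    else:
        T=np.eye(4); T[:3,:3]=R.from_quat(c['orientation']).as_matrix(); T[:3,3]=c['xyz']
    return c,T
def ray(C,uv):
    c,T=C; d=np.array([(uv[0]-c['cx'])/c['fx'],-(uv[1]-c['cy'])/c['fy'],-1.]); d=T[:3,:3]@d
    return T[:3,3],d/np.linalg.norm(d)
def onz(C,uv,z):
    o,d=ray(C,uv); return o+d*(z-o[2])/d[2]
def proj(C,p):
    c,T=C; q=T[:3,:3].T@(np.array(p)-T[:3,3]); return np.array([c['cx']+c['fx']*q[0]/-q[2], c['cy']+c['fy']*q[1]/q[2]])
def tri(C1,u1,C2,u2):
    A=[];b=[]
    for C,u in((C1,u1),(C2,u2)):
        o,d=ray(C,u); P=np.eye(3)-np.outer(d,d); A.append(P); b.append(P@o)
    x=np.linalg.lstsq(np.vstack(A),np.hstack(b),rcond=None)[0]
    return x,[np.linalg.norm(P@x-q) for P,q in zip(A,b)]
E
python3 - <<'E'
from h import *
np.set_printoptions(precision=4,suppress=True)
for n in('top','side','wrist'):
    c=ctrl.get_calibration(n); print(c)
    im=ctrl.read_camera(n); cv2.imwrite(f'pics/{n}0.png',im[:,:,::-1])
    for t in ['control_box','shaft_tip','isolator_tip','dial_knob','parts_tray','star_knob','collet_nut','router_bit','glue_bottle']:
        r=ctrl.boxes_of(t,n); print(n,t,[(round(x['p'],2),(np.array(x['xy'])*[640,480]).round(1).tolist()) for x in r[:2]])
print(ctrl.get_state())
E
```

```text
pics
{'fx': 452.9874250940739, 'fy': 452.9874250940739, 'cx': 327.6895544657558, 'cy': 240.1614642112431, 'xyz': array([0.3939, 0.0188, 1.0171]), 'orientation': array([-0.0571,  0.0495,  0.7131, -0.697 ])}
top control_box [(0.74, [425.8, 259.5])]
top shaft_tip []
top isolator_tip [(0.64, [450.0, 250.8])]
top dial_knob [(0.81, [250.1, 255.6]), (0.21, [423.9, 260.8])]
top parts_tray [(0.66, [251.6, 270.9])]
top star_knob [(0.6, [252.0, 269.2]), (0.59, [232.8, 301.7])]
top collet_nut [(0.7, [421.4, 261.3]), (0.65, [219.7, 251.7])]
top router_bit [(0.49, [282.2, 264.5])]
top glue_bottle [(0.79, [436.2, 193.2])]
{'fx': 501.4996817679666, 'fy': 501.4996817679666, 'cx': 316.8540857987206, 'cy': 235.19939751676196, 'xyz': array([0.5281, 0.8977, 0.6596]), 'orientation': array([0.0039, 0.4741, 0.8804, 0.0013])}
side control_box [(0.87, [326.5, 213.3])]
side shaft_tip []
side isolator_tip [(0.36, [317.4, 175.6])]
side dial_knob [(0.26, [324.5, 208.8])]
side parts_tray [(0.92, [336.8, 330.2])]
side star_knob [(0.59, [370.1, 330.8])]
side collet_nut [(0.74, [311.6, 342.9])]
side router_bit [(0.61
[... 328 characters left out ...]
   ,  0.    ,  1.    ]])}
wrist control_box []
wrist shaft_tip []
wrist isolator_tip []
wrist dial_knob []
wrist parts_tray []
wrist star_knob []
wrist collet_nut []
wrist router_bit []
wrist glue_bottle []
{'time': 1.5, 'qpos': array([ 1.188 ,  0.2863,  1.5767,  0.    ,  1.2786, -0.15  ]), 'dq': array([-0.0016,  0.0006, -0.0004,  0.0005,  0.0003, -0.0002]), 'joint_efforts': array([ -0.0014, -40.5956, -29.2925,  -0.0002,   0.0005,   0.    ]), 'eef_pos': array([0.1557, 0.6568, 0.2503]), 'tcp_rot': array([ 0.1161,  0.9932, -0.    , -0.    ]), 'contact_force': array([0.3743, 0.5289, 0.7906]), 'wrist_torque': array([-0.0155, -0.0121, -0.0272]), 'finger_force': 0.0, 'opening': 1.0012370744173276}
```

View pics/top0.png

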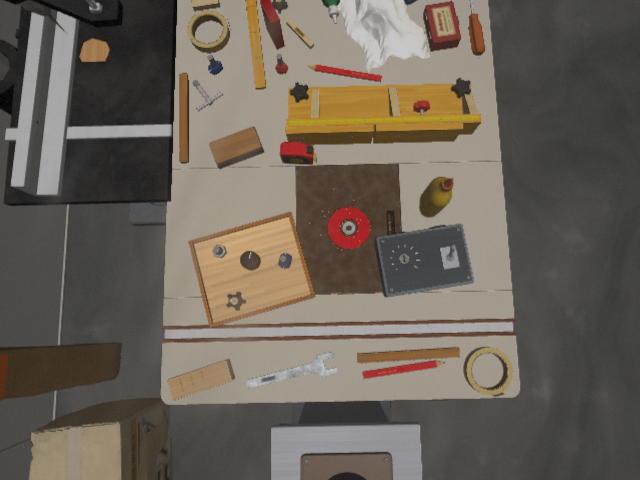

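View pics/side0.png

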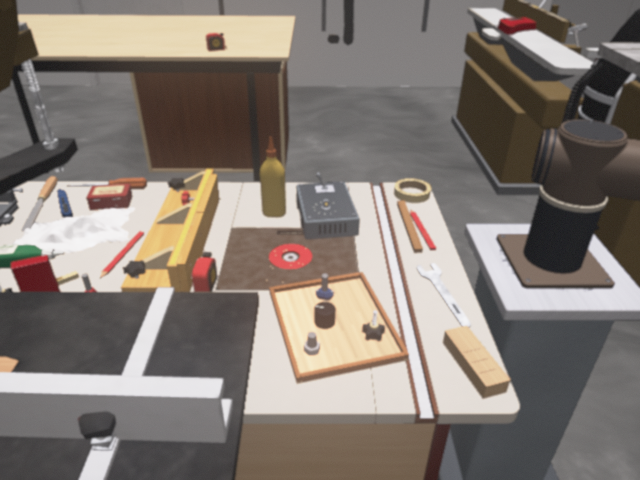

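Run:
```python
from h import *
np.set_printoptions(precision=4,suppress=True)
C=cam('top')
for n,uv,z in [('c1',(377,238),.058),('c2',(466,225),.058),('c3',(473,284),.058),('c4',(386,296),.058),('shaft',(404,259),.075),('tog',(447,249),.08),('tray',(251.6,270),.01),('knob',(250,257),.04),('star',(235,299),.03),('nut',(219.7,251),.035),('bit',(285,261),.04),('glue',(433,203),.08)]:
    print(n,onz(C,uv,z))
S=cam('side')
for n,u,v in [('knob',(250,257),(325,306)),('shaft',(404,256),(326,203)),('tog',(446,243),(318.5,176))]: print(n,tri(C,u,S,v))
```

```text
c1 [ 0.5421 -0.0781  0.058 ]
c2 [ 0.5657 -0.2697  0.058 ]
c3 [ 0.4395 -0.2758  0.058 ]
c4 [ 0.4185 -0.0922  0.058 ]
shaft [ 0.4938 -0.1309  0.075 ]
tog [ 0.5121 -0.2203  0.08  ]
tray [0.484  0.1992 0.01  ]
knob [0.5097 0.1974 0.04  ]
star [0.42   0.2315 0.03  ]
nut [0.5251 0.2649 0.035 ]
bit [0.4992 0.1213 0.04  ]
glue [ 0.6107 -0.1968  0.08  ]
knob (array([0.5074, 0.1973, 0.0419]), [np.float64(0.0020445607446522187), np.float64(0.002044560744652615)])
shaft (array([ 0.4987, -0.1314,  0.0725]), [np.float64(0.001682163316492523), np.float64(0.0016821633164929765)])
tog (array([ 0.5178, -0.2127,  0.1029]), [np.float64(0.0036741484867148623), np.float64(0.0036741484867143822)])
```

Request:
apply_moves([
  [0.42,-0.57,0,0,0,0.44],
  [0.42,-0.57,0,0,0,0.44],
  [0.42,-0.57,0,0,0,0.44],
  [0.42,-0.57,0,0,0,0.44],
  [0.42,-0.57,0,0,0,0.44],
  [0.42,-0.57,0,0,0,0.44],
  [0.42,-0.57,0,0,0,0.44],
  [0.42,-0.57,0,0,0,0.44],
  [0.42,-0.57,0,0,0,0.44],
  [0.42,-0.57,0,0,0,0.44],
  [0.42,-0.57,0,0,0,0.44],
  [0.42,-0.57,0,0,0,0.44],
])

```text
time: 3.0
eef_pos: [0.4909, 0.2019, 0.2503]
tcp_rot: [-0.057, 0.998, 0.0, -0.0]
contact_force: [-0.1, -0.9, -0.8]
opening: 0.999
finger_force: 0.0
```

```bash
cat > look.py <<'E'
from h import *
import pickle
def look(tag,things):
    st=ctrl.get_state(); im=ctrl.read_camera('wrist'); cv2.imwrite(f'pics/{tag}.png',im[:,:,::-1])
    C=cam('wrist',st); pickle.dump((C,im),open(f'pics/{tag}.pkl','wb')); out={}
    for t in things:
        r=ctrl.silhouettes(t,'wrist'); out[t]=[(round(x['p'],2),(np.array(x['xy'])*[640,480]).round(1).tolist(),x['pixels']) for x in r[:2]]
        print(t,[o[:2] for o in out[t]])
    return C,im,out
E
python3 - <<'E'
from look import *
np.set_printoptions(precision=4,suppress=True)
C,im,o=look('w1',['dial_knob','star_knob','collet_nut','router_bit'])
E
```

```text
dial_knob [(0.73, [314.5, 226.2])]
star_knob [(0.93, [360.6, 123.9])]
collet_nut []
router_bit [(0.76, [231.8, 211.2]), (0.7, [362.7, 122.9])]
```

View pics/w1.png

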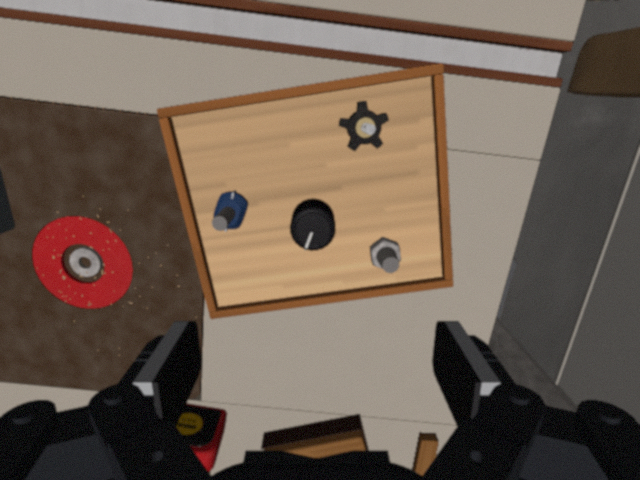

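Request:
apply_moves([
  [-0.02,-0.48,0,0,0,0],
  [-0.02,-0.48,0,0,0,0],
  [-0.02,-0.48,0,0,0,0],
  [-0.02,-0.48,0,0,0,0],
  [-0.02,-0.48,0,0,0,0],
  [-0.02,-0.48,0,0,0,0],
  [-0.02,-0.48,0,0,0,0],
  [-0.02,-0.48,0,0,0,0],
  [-0.02,-0.48,0,0,0,0],
], jaw=0.6)

```text
time: 4.38
eef_pos: [0.4758, -0.1816, 0.2502]
tcp_rot: [-0.057, 0.998, 0.0, -0.0]
contact_force: [0.8, 0.3, -0.5]
opening: 0.602
finger_force: 0.0
```

Run:
```python
from look import *
C,im,o=look('w2',['control_box','shaft_tip','isolator_tip','glue_bottle'])
```

```text
control_box [(0.61, [318.6, 228.4])]
shaft_tip [(0.66, [372.1, 253.4])]
isolator_tip [(0.79, [250.1, 265.0])]
glue_bottle [(0.76, [271.0, 390.7])]
```

View pics/w2.png

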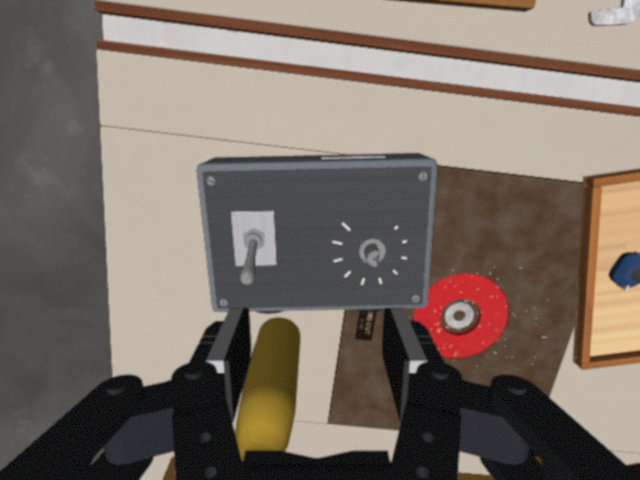

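Run:
```python
from look import *
np.set_printoptions(precision=4,suppress=True)
C,im=pickle.load(open('pics/w2.pkl','rb'))
print('tip',onz(C,(248,274),.1004),'foot',onz(C,(254,236),.066),'bush',onz(C,(372,251),.061))
for uv in [(211,181),(423,176),(223,302),(416,299)]: print('screw',onz(C,uv,.058))
for n in ('top','side'):
  c=cam(n); print(n,proj(c,onz(C,(248,274),.1004)),proj(c,onz(C,(372,251),.061)))
crop=cv2.resize(im[215:290,330:420],None,fx=8,fy=8,interpolation=cv2.INTER_CUBIC)
C1,im1=pickle.load(open('pics/w1.pkl','rb'))
k=cv2.resize(im1[190:265,280:350],None,fx=8,fy=8,interpolation=cv2.INTER_CUBIC)
k=np.clip(k.astype(float)*1.7,0,255).astype(np.uint8)
a=np.hstack([crop[:600],k[:600]])[:, :]; print(a.shape)
a=cv2.resize(a,(800,375)); cv2.imwrite('pics/crop1.png',a[:,:,::-1])
```

```text
tip [ 0.514  -0.2283  0.1004] foot [ 0.4958 -0.2301  0.066 ] bush [ 0.4992 -0.1344  0.061 ]
screw [ 0.4575 -0.2673  0.058 ]
screw [ 0.4348 -0.1042  0.058 ]
screw [ 0.5606 -0.2536  0.058 ]
screw [ 0.539  -0.0895  0.058 ]
top [453.3654 246.6747] [404.5077 257.1369]
side [318.542  173.7832] [324.9724 206.4809]
(600, 1280, 3)
```

View pics/crop1.png

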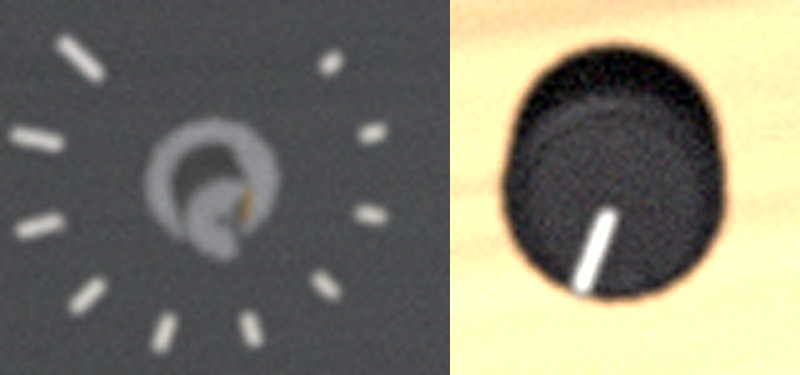

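Request:
apply_moves([
  [0.05,-0.0588,0,0,0,0],
  [0.05,-0.0588,0,0,0,0],
  [0.05,-0.0588,-0.07,0,0,0],
  [0.05,-0.0588,-0.14,0,0,0],
  [0.05,-0.0588,-0.188,0,0,0],
  [0.05,-0.0588,-0.188,0,0,0],
])

```text
time: 5.38
eef_pos: [0.5132, -0.228, 0.0967]
tcp_rot: [-0.057, 0.998, 0.003, -0.003]
contact_force: [-0.3, -0.1, 1.1]
opening: 0.6
finger_force: 0.0
```

Request:
apply_moves([
  [0,0,0,0,0,0],
  [0,0,0,0,0,0],
  [0,0,0,0,0,0],
  [0,0,0,0,0,0],
  [0,0,0,0,0,0],
  [0,0,0,0,0,0],
], jaw=0, squeeze=20)

```text
time: 6.12
eef_pos: [0.517, -0.228, 0.1029]
tcp_rot: [-0.056, 0.998, 0.002, 0.001]
contact_force: [-0.3, 9.6, 6.5]
opening: 0.112
finger_force: 19.7
```

Request:
apply_moves([
  [-0.012,-0.0015,0.003,0,0,0],
  [-0.024,-0.003,0.005,0,0,0],
  [-0.036,-0.0045,0.003,0,0,0],
  [-0.045,-0.006,0,0,0,0],
  [-0.045,-0.006,0,0,0,0],
])

```text
time: 6.75
eef_pos: [0.4807, -0.2327, 0.1016]
tcp_rot: [-0.055, 0.998, 0.002, 0.002]
contact_force: [2.8, 8.2, 1.7]
opening: 0.109
finger_force: 20.2
```

Request:
apply_moves([
  [0,0,0,0,0,0],
  [0,0,0,0,0,0],
  [0,0,0,0,0,0],
  [0,0,0.1,0,0,0],
  [0,0,0.2,0,0,0],
  [0.022,0.095,0.13,0,0,0],
  [0.022,0.095,0.13,0,0,0],
  [0.022,0.095,0.13,0,0,0],
], jaw=0.7)

```text
time: 7.75
eef_pos: [0.4968, -0.1582, 0.2029]
tcp_rot: [-0.057, 0.998, 0.0, -0.001]
contact_force: [0.5, -0.3, -0.5]
opening: 0.7
finger_force: 0.0
```

Run:
```python
from look import *
np.set_printoptions(precision=4,suppress=True)
C,im,o=look('w3',['shaft_tip','isolator_tip'])
c,T=C
w=proj(C,(.5,-.134,.079)); print(w, proj(C,(.4840,-.233,.1)))
u,v=w.astype(int)
# rectify at plane z=.079 around shaft, world axes: right=-y, up=+x ; 0.1mm/px
def rect(C,im,cx,cy,z,h=.03,n=400):
    W=np.float32([[cx+h,cy+h,z],[cx+h,cy-h,z],[cx-h,cy-h,z],[cx-h,cy+h,z]])
    s=np.float32([proj(C,p) for p in W]); d=np.float32([[0,0],[n,0],[n,n],[0,n]])
    return cv2.warpPerspective(im,cv2.getPerspectiveTransform(s,d),(n,n),flags=cv2.INTER_CUBIC)
a=rect(C,im,.5,-.134,.079)
C1,im1=pickle.load(open('pics/w1.pkl','rb'))
b=rect(C1,im1,.508,.198,.041)
x=np.hstack([a,np.clip(b*1.6,0,255).astype(np.uint8)])
sm=cv2.resize(im,(266,200)); x=np.vstack([x,np.zeros((200,800,3),np.uint8)]); x[400:,:266]=sm
cv2.imwrite('pics/c2.png',x[:,:,::-1])
```

```text
shaft_tip [(0.78, [350.3, 245.7]), (0.56, [635.9, 271.7])]
isolator_tip [(0.72, [195.3, 221.6])]
[354.8141 251.3723] [191.6109 218.6422]
```

View pics/c2.png

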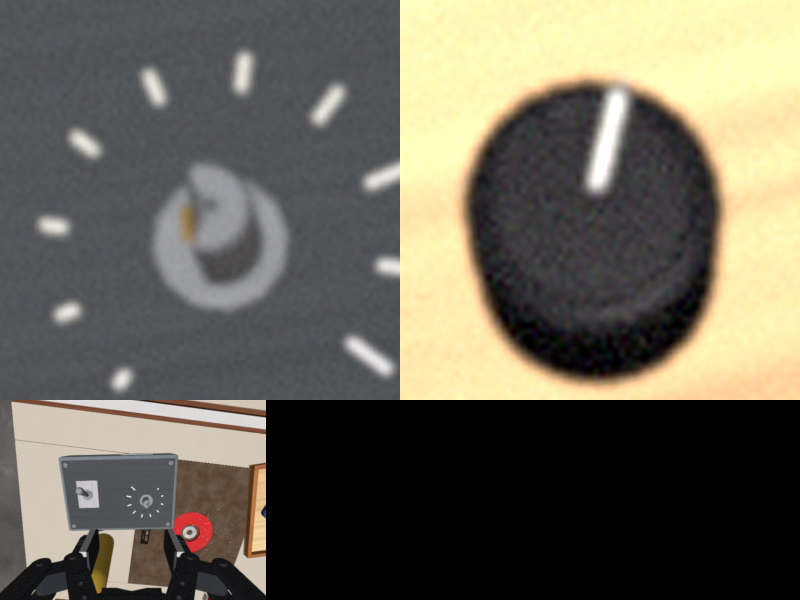

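Request:
apply_moves([
  [0.004,0.03,-0.079,0,0,0],
  [0.004,0.03,-0.079,0,0,0],
  [0.004,0.03,-0.079,0,0,0],
  [0.004,0.03,-0.079,0,0,0],
  [0.004,0.03,-0.079,0,0,0],
])

```text
time: 8.52
eef_pos: [0.5015, -0.1361, 0.1426]
tcp_rot: [-0.056, 0.998, -0.001, 0.001]
contact_force: [-0.8, -0.8, 1.4]
opening: 0.703
finger_force: 0.0
```

```bash
cat >> look.py <<'E'
def rect(C,im,cx,cy,z,h=.03,n=400):
    W=np.float32([[cx+h,cy+h,z],[cx+h,cy-h,z],[cx-h,cy-h,z],[cx-h,cy+h,z]])
    s=np.float32([proj(C,p) for p in W]); d=np.float32([[0,0],[n,0],[n,n],[0,n]])
    return cv2.warpPerspective(im,cv2.getPerspectiveTransform(s,d),(n,n),flags=cv2.INTER_CUBIC)
E
python3 - <<'E'
from look import *
np.set_printoptions(precision=4,suppress=True)
C,im,o=look('w4',['shaft_tip'])
ims=[im]+[ctrl.read_camera('wrist') for _ in range(5)]
im=np.mean(ims,axis=0).astype(np.uint8)
pickle.dump((C,im),open('pics/w4.pkl','wb'))
print(ctrl.get_state()['eef_pos'])
a=rect(C,im,.5,-.134,.079,.012,600)
b=rect(C,im,.5,-.134,.058,.032,200)
x=np.zeros((600,800,3),np.uint8); x[:,:600]=a; x[:200,600:]=b
cv2.imwrite('pics/c3.png',x[:,:,::-1])
E
```

```text
shaft_tip [(0.83, [321.2, 268.1])]
[ 0.5005 -0.1351  0.1408]
```

View pics/c3.png

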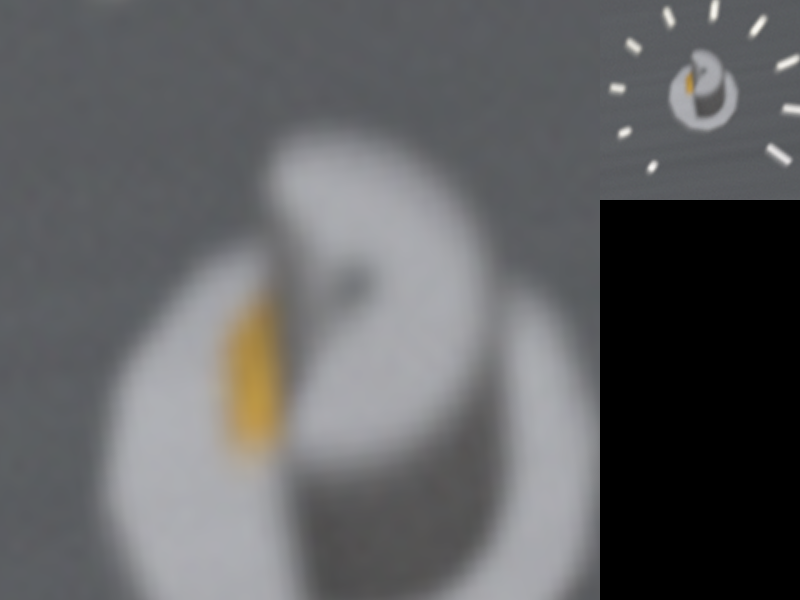

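```bash
cat > fit.py <<'E'
from look import *
from scipy.optimize import minimize
def D(r,f,z,n=60):
    a=np.arccos(f/r); t=np.linspace(a,2*np.pi-a,n); return np.c_[r*np.cos(t),r*np.sin(t),0*t+z]
def model(C,p,off,S,shape):
    x,y,th=p; c,s=np.cos(th),np.sin(th)
    def P(q):
        q=np.array(q)/1000; q=np.c_[x+c*q[:,0]-s*q[:,1], y+s*q[:,0]+c*q[:,1], .058+q[:,2]]
        return np.array([(proj(C,w)-off+.5)*S-.5 for w in q])
    L=np.zeros(shape,np.uint8)
    def fill(q,l,hull=True):
        q=P(q); q=cv2.convexHull(q.astype(np.float32)) if hull else q
        cv2.fillPoly(L,[np.round(q*16).astype(np.int32)],l,shift=4)
    t=np.linspace(0,2*np.pi,80); fill(np.c_[11*np.cos(t),11*np.sin(t),0*t+3],1)
    fill(np.r_[D(7,2.5,3),D(7,2.5,19)],2)
    w=6.54; fill([[2.5,-w,3],[2.5,w,3],[2.5,w,19],[2.5,-w,19]],3)
    k=[[a,b,z] for a in(2.5,4.7) for b in(-3,3) for z in(11,14)]; fill(k,4)
    fill(np.r_[D(7,2.5,19),D(5.8,1.8,21)],5); fill(D(5.8,1.8,21),6)
    return L
def fit(C,im,x0=(.5,-.1345),S=6):
    u=proj(C,(*x0,.07)).astype(int); h=36; off=u-h
    cr=cv2.resize(im[off[1]:off[1]+2*h,off[0]:off[0]+2*h],None,fx=S,fy=S,interpolation=cv2.INTER_CUBIC).astype(float)
    # ignore far region
    Y,X=np.mgrid[:cr.shape[0],:cr.shape[1]]; M=np.hypot(X-h*S,Y-h*S)<27*S
    def loss(p):
        L=model(C,p,off,S,cr.shape[:2]); R_=np.zeros_like(cr)
        for l in range(7):
            m=(L==l)&M
            if m.any(): R_[m]=cr[m].mean(0)
        R_=cv2.GaussianBlur(R_,(0,0),S*.8)
        return ((R_-cr)[M]**2).mean()
    best=None
    for d in (80,90,100,110):
        f=lambda q:loss((x0[0]+q[0]/1000,x0[1]+q[1]/1000,np.radians(q[2])))
        r=minimize(f,[0,0,d],method='Nelder-Mead',options=dict(initial_simplex=[[0,0,d],[1.5,0,d],[0,1.5,d],[0,0,d+8]],xatol=.03,fatol=.01))
        print(d,r.x.round(2),round(r.fun,2))
        if best is None or r.fun<best.fun: best=r
    return best.x
E
python3 - <<'E'
from fit import *
C,im,o=look('w5',[])
print(C[1][:3,3]); print(ctrl.get_state()['eef_pos'])
print(fit(C,im)); C3,i3=pickle.load(open('pics/w3.pkl','rb')); print(fit(C3,i3))
E
```

```text
[ 0.42079836 -0.1454427   0.26419008]
[ 0.50045758 -0.1350386   0.14074755]
80 [-9.700e-01  6.000e-02  9.297e+01] 178.56
90 [-9.200e-01  2.000e-02  9.466e+01] 178.83
100 [-9.300e-01  4.000e-02  9.335e+01] 178.28
110 [-9.000e-01  5.000e-02  9.428e+01] 178.24
[-8.97869765e-01  4.97191645e-02  9.42781753e+01]
80 [-0.64 -0.17 93.45] 102.42
90 [-0.67 -0.24 93.94] 102.3
100 [-0.62 -0.2  95.8 ] 102.55
110 [-0.65 -0.17 95.47] 102.56
[-0.67345144 -0.2402     93.94073805]
```

Request:
apply_moves([
  [0,0,0.02,0,0,0],
  [0,0.1,0.02,0,0,0],
  [0,0.4,0.01,0,0,0],
  [0,0.4,0.01,0,0,0],
  [0,0.4,0.01,0,0,0],
  [0,0.4,0.01,0,0,0],
  [0,0.4,0.01,0,0,0],
  [0,0.4,0.01,0,0,0],
  [0,0.4,0.01,0,0,0],
], jaw=0.7)

```text
time: 10.05
eef_pos: [0.5008, 0.1837, 0.1491]
tcp_rot: [-0.056, 0.998, -0.0, 0.0]
contact_force: [0.1, -0.6, -0.5]
opening: 0.701
finger_force: 0.0
```

Run:
```python
from look import *
np.set_printoptions(precision=4,suppress=True)
C,im,o=look('w6',['dial_knob','collet_nut','router_bit','star_knob'])
s=ctrl.get_state(); print(s['qpos'],s['eef_pos'])
for t,z in [('collet_nut',.025),('router_bit',.03),('star_knob',.03),('dial_knob',.03)]:
    for q in o[t][:1]: print(t,onz(C,q[1],z))
a=rect(C,im,.508,.198,.041,.03,600); g=a.mean(2)
cv2.imwrite('pics/c4.png',np.clip(a*1.6,0,255).astype(np.uint8)[:,:,::-1])
m=(g>150).astype(np.uint8); n,l,st,ce=cv2.connectedComponentsWithStats(m)
for i in range(1,n):
    if 150<st[i,4]<6000:
        ys,xs=np.where(l==i); v=cv2.fitLine(np.c_[xs,ys].astype(np.float32),cv2.DIST_L2,0,.01,.01).ravel(); print(st[i],ce[i],v, np.degrees(np.arctan2(-v[0],-v[1])))
# top camera / w1 views of knob centre (silhouette) for height
C1,i1=pickle.load(open('pics/w1.pkl','rb'))
pickle.dump(o['dial_knob'][0][2],open('pics/k.pkl','wb'))
```

```text
dial_knob [(0.95, [341.0, 255.8])]
collet_nut [(0.75, [414.6, 117.5]), (0.73, [439.9, 294.1])]
router_bit [(0.98, [227.6, 239.6])]
star_knob []
[ 0.1618  0.0845  2.0069 -0.0001  1.0502 -1.52  ] [0.5007 0.1839 0.1488]
collet_nut [0.4189 0.2308 0.025 ]
router_bit [0.5039 0.1268 0.03  ]
dial_knob [0.5067 0.1988 0.03  ]
[ 288  139   49  143 2829] [311.7261 210.5889] [  0.2363  -0.9717 311.726  210.5889] -13.67058
```

View pics/c4.png

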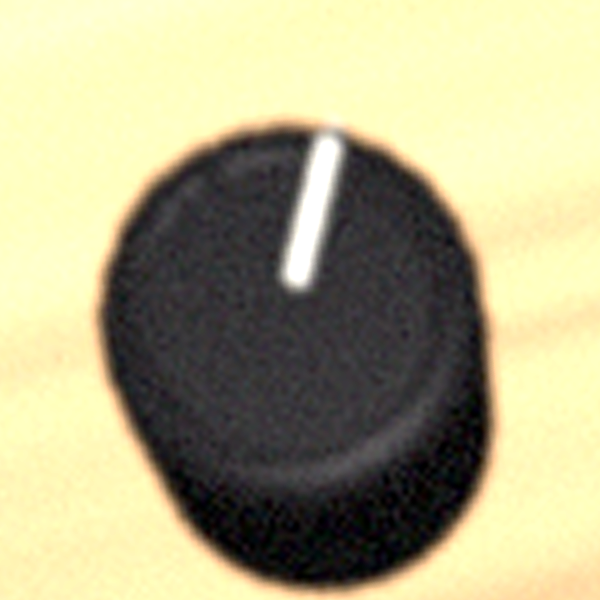

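Request:
apply_moves([
  [0,0,0,0,0,-0.23],
  [0,0,0,0,0,-0.46],
  [0.0075,0.019,0,0,0,-0.69],
  [0.0075,0.019,0,0,0,-0.92],
  [0.0075,0.019,0,0,0,-1],
])

```text
time: 10.92
eef_pos: [0.5066, 0.1998, 0.1487]
tcp_rot: [0.332, 0.943, -0.0, -0.0]
contact_force: [-1.0, 0.0, 0.0]
opening: 0.706
finger_force: 0.0
```

Request:
apply_moves([
  [0,0,0,0,0,-0.23],
  [0,0,0,0,0,-0.46],
  [0,0,0,0,0,-0.69],
  [0,0,0,0,0,-0.92],
  [0,0,0,0,0,-1],
])

```text
time: 11.55
eef_pos: [0.5066, 0.1996, 0.1487]
tcp_rot: [0.667, 0.745, -0.0, -0.0]
contact_force: [0.7, -0.2, -1.0]
opening: 0.698
finger_force: 0.0
```

Request:
apply_moves([
  [0,0,0,0,0,-0.23],
  [0,0,0,0,0,-0.46],
  [0,0,0,0,0,-0.69],
  [0,0,0,0,0,-0.92],
  [0,0,0,0,0,-1],
])

```text
time: 12.18
eef_pos: [0.5066, 0.1996, 0.1487]
tcp_rot: [0.902, 0.432, -0.0, -0.0]
contact_force: [0.3, -0.2, -0.5]
opening: 0.698
finger_force: 0.0
```

Request:
apply_moves([
  [0,0,0,0,0,-0.23],
  [0,0,0,0,0,-0.47],
  [0,0,0,0,0,-0.47],
  [0,0,0,0,0,-0.47],
])

```text
time: 12.68
eef_pos: [0.5065, 0.1999, 0.1487]
tcp_rot: [0.965, 0.263, -0.0, 0.0]
contact_force: [0.0, 1.4, 0.8]
opening: 0.704
finger_force: 0.0
```

Run:
```python
from look import *
np.set_printoptions(precision=4,suppress=True)
C,im,o=look('w7',['dial_knob','collet_nut','router_bit','star_knob'])
s=ctrl.get_state(); print(s['qpos'],s['eef_pos'],s['tcp_rot'])
ty=R.from_quat(s['tcp_rot']).as_matrix()[:,1]; print('yaw',np.degrees(np.arctan2(ty[1],ty[0])))
for t,z in [('collet_nut',.025),('router_bit',.03),('star_knob',.03),('dial_knob',.041),('dial_knob',.023)]:
    for q in o[t][:1]: print(t,z,onz(C,q[1],z))
a=rect(C,im,.507,.199,.041,.03,600); g=a.mean(2)
m=(g>150).astype(np.uint8); n,l,st,ce=cv2.connectedComponentsWithStats(m)
for i in range(1,n):
    if 150<st[i,4]<6000:
        ys,xs=np.where(l==i); v=cv2.fitLine(np.c_[xs,ys].astype(np.float32),cv2.DIST_L2,0,.01,.01).ravel(); print(st[i],ce[i],v, np.degrees(np.arctan2(-v[0],-v[1])))
k=(g<75).astype(np.uint8); cs=max(cv2.findContours(k,0,2)[0],key=cv2.contourArea); print(cv2.boundingRect(cs))
C6,_=pickle.load(open('pics/w6.pkl','rb'))
```

```text
dial_knob [(0.75, [317.8, 243.0])]
collet_nut [(0.71, [237.8, 149.3])]
router_bit [(0.92, [415.1, 293.4])]
star_knob [(0.61, [205.6, 304.3])]
[0.1899 0.1089 1.9805 0.     1.0522 1.231 ] [0.5065 0.2001 0.1487] [ 0.9651  0.2618 -0.     -0.    ]
yaw -59.649203743809615
collet_nut 0.025 [0.5335 0.2683 0.025 ]
router_bit 0.03 [0.5109 0.1261 0.03  ]
star_knob 0.03 [0.4345 0.2406 0.03  ]
dial_knob 0.041 [0.5116 0.2003 0.041 ]
dial_knob 0.023 [0.5066 0.1972 0.023 ]
[ 297  129   49  142 2796] [321.2507 199.9331] [  0.2464  -0.9692 321.2507 199.9331] -14.264411
[   0  130   77  115 5207] [ 32.658  181.5566] [  0.4095  -0.9123  32.658  181.5566] -24.173668
[ 20 244  26  18 167] [ 31.8024 251.9162] [  0.8951  -0.4459  31.8024 251.9162] -63.51954
[ 39 247  31  20 267] [ 54.4869 256.8989] [  0.9776  -0.2104  54.4869 256.8989] -77.857086
[  0 259  20  23 200] [ 10.51 269.58] [  0.6401   0.7683  10.51   269.58  ] -140.1976
[  23  267   52   41 1372] [ 48.0386 285.3462] [  0.9797  -0.2003  48.0386 285.3462] -78.44616
[  0 271  22  47 461] [  8.2581 294.4447] [  0.1955   0.9807   8.2581 294.4447] -168.72598
[ 64 330  27  25 245] [ 77.7347 341.7796] [  0.8146   0.5801  77.7347 341.7796] -125.45584
[ 45 345  26  25 271] [ 54.1033 356.3985] [  0.989   -0.1477  54.1033 356.3985] -81.509224
(75, 36, 410, 444)
```

Request:
apply_moves([
  [0,-0.001,-0.04,0,0,0],
  [0,-0.001,-0.09,0,0,0],
  [0,-0.001,-0.13,0,0,0],
  [0,-0.001,-0.152,0,0,0],
  [0,-0.001,-0.152,0,0,0],
])

```text
time: 13.55
eef_pos: [0.5057, 0.1992, 0.026]
tcp_rot: [0.965, 0.262, -0.001, -0.0]
contact_force: [0.6, -0.1, 0.7]
opening: 0.702
finger_force: 0.0
```

Request:
apply_moves([
  [0,0,0,0,0,0],
  [0,0,0,0,0,0],
  [0,0,0,0,0,0],
  [0,0,0,0,0,0],
  [0,0,0.02,0,0,0],
  [0,0,0.08,0,0,0],
  [0,0,0.15,0,0,0],
  [0,0,0.15,0,0,0],
  [0,0,0.15,0,0,0],
], jaw=0, squeeze=50)

```text
time: 14.68
eef_pos: [0.5059, 0.1993, 0.1472]
tcp_rot: [0.965, 0.261, -0.0, -0.0]
contact_force: [-0.1, -0.1, -1.7]
opening: 0.448
finger_force: 50.3
```

```bash
cat > ptr.py <<'E'
from look import *
np.set_printoptions(precision=4,suppress=True)
# pointer of held knob: top plane 14 mm above TCP + dz
C,im,o=look(sys.argv[1],[])
s=ctrl.get_state(); e=s['eef_pos']; ty=R.from_quat(s['tcp_rot']).as_matrix()[:,1]; yaw=np.degrees(np.arctan2(ty[1],ty[0]))
print(e,'yaw',yaw,s['opening'],s['contact_force'],s['qpos'])
a=rect(C,im,e[0],e[1],e[2]+.014,.03,600); g=a.mean(2)
m=(g>130).astype(np.uint8); m[(np.hypot(*(np.mgrid[:600,:600]-300))>215)]=0
n,l,st,ce=cv2.connectedComponentsWithStats(m)
for i in range(1,n):
    if 800<st[i,4]<6000:
        ys,xs=np.where(l==i); v=cv2.fitLine(np.c_[xs,ys].astype(np.float32),cv2.DIST_L2,0,.01,.01).ravel(); d=np.degrees(np.arctan2(-v[0],-v[1]))
        print(st[i],ce[i],'ang',d,'rel to yaw',d-yaw,'offset mm',(300-ce[i][::-1])*.1)
E
python3 ptr.py w8
```

```text
[0.5053 0.1991 0.146 ] yaw -59.688128513430534 0.45046459441467335 [-0.3858  0.4379 -0.0983] [ 0.1885  0.1106  1.9843 -0.      1.0493  1.2303]
[ 306  118   54  148 3408] [332.4739 192.1617] ang -13.730124 rel to yaw 45.95800403985876 offset mm [10.7838 -3.2474]
[ 407  298  109  144 5561] [473.4808 380.9495] ang -29.418652 rel to yaw 30.269476932619988 offset mm [ -8.0949 -17.3481]
```

View pics/w8.png

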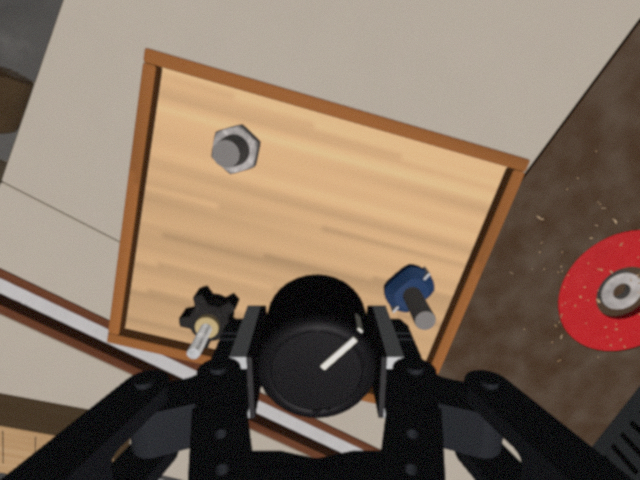

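Request:
apply_moves([
  [-0.008,-0.078,0,0,0,0.23],
  [-0.008,-0.156,0,0,0,0.46],
  [-0.008,-0.234,0,0,0,0.69],
  [-0.008,-0.312,0,0,0,0.92],
  [-0.008,-0.39,0,0,0,1],
  [-0.008,-0.4175,0,0,0,1],
  [-0.008,-0.4175,0,0,0,1],
])

```text
time: 15.6
eef_pos: [0.4989, -0.1371, 0.1452]
tcp_rot: [0.793, 0.609, -0.001, -0.001]
contact_force: [-0.6, 1.3, -0.2]
opening: 0.452
finger_force: 50.3
```

Request:
apply_moves([
  [0,0,0,0,0,0.23],
  [0,0,0,0,0,0.46],
  [0,0,0,0,0,0.69],
  [0,0,0,0,0,0.92],
  [0,0,0,0,0,1],
])

```text
time: 16.23
eef_pos: [0.499, -0.1328, 0.1452]
tcp_rot: [0.496, 0.868, 0.0, -0.002]
contact_force: [0.2, 0.2, -0.6]
opening: 0.453
finger_force: 50.3
```

Request:
apply_moves([
  [0,0,0,0,0,0.2],
  [0,0,0,0,0,0.39],
  [0,0,-0.02,0,0,0.39],
  [0,0,-0.04,0,0,0.39],
  [0,0,-0.04,0,0,0.39],
  [0,0,-0.04,0,0,0.39],
])

```text
time: 16.98
eef_pos: [0.5, -0.1345, 0.1147]
tcp_rot: [0.36, 0.933, 0.0, -0.0]
contact_force: [0.6, -0.2, -1.0]
opening: 0.452
finger_force: 50.3
```

```bash
python3 ptr.py w9; ls -la pics/w9.png
```

```text
[ 0.5003 -0.1347  0.1153] yaw 47.833993906586755 0.4492219226154236 [ 0.5994 -0.3291 -1.0773] [-0.4591  0.0991  2.0615 -0.      0.9806 -1.2939]
[ 203   91   72   71 2431] [239.8749 129.5237] ang -45.781025 rel to yaw -93.61501883944808 offset mm [17.0476  6.0125]
[ 376  124  105   67 3730] [427.4895 161.856 ] ang -106.360504 rel to yaw -154.19449805697738 offset mm [ 13.8144 -12.749 ]
[ 127  304  152   37 4157] [202.923 322.574] ang -86.05302 rel to yaw -133.8870105691844 offset mm [-2.2574  9.7077]
-rw-r--r-- 1 agent agent 493646 Dec  3 08:16 pics/w9.png
```

```bash
cat > pix.py <<'E'
from look import *
np.set_printoptions(precision=2,suppress=True)
c=ctrl.get_calibration('wrist'); H=np.array(c['hand_eye'])
def toolpt(uv,z):  # intersect with tool plane z
    d=H[:3,:3]@np.array([(uv[0]-c['cx'])/c['fx'],-(uv[1]-c['cy'])/c['fy'],-1.]); o=H[:3,3]; return o+d*(z-o[2])/d[2]
def run(im,z=-.014):
    g=im.mean(2); m=(g>130).astype(np.uint8); M=np.zeros_like(m); M[330:400,265:375]=1; m*=M
    n,l,st,ce=cv2.connectedComponentsWithStats(m); i=1+np.argmax(st[1:,4]); ys,xs=np.where(l==i)
    v=cv2.fitLine(np.c_[xs,ys].astype(np.float32),cv2.DIST_L2,0,.01,.01).ravel(); t=(xs-v[2])*v[0]+(ys-v[3])*v[1]
    A,B=[v[2:]+v[:2]*k for k in(t.min(),t.max())]; a,b=toolpt(A,z)*1e3,toolpt(B,z)*1e3
    print(st[i],'ends px',A,B,'tool mm',a,b,'len',np.linalg.norm(a-b),'ang',np.degrees(np.arctan2(*(b-a)[[0,1]])))
if __name__=='__main__':
    for f in sys.argv[1:]: run(pickle.load(open(f'pics/{f}.pkl','rb'))[1])
E
python3 pix.py w8 w9
```

```text
[321 337  36  33 292] ends px [321.74 367.84] [354.91 338.75] tool mm [  2.2    0.77 -14.  ] [ 12.64  10.92 -14.  ] len 14.557889756909754 ang 45.825767804681234
[320 336  38  35 372] ends px [321.04 368.18] [355.33 338.1 ] tool mm [  2.07   0.55 -14.  ] [ 12.87  11.04 -14.  ] len 15.052238241291041 ang 45.83937313614584
```

Request:
apply_moves([
  [-0.0005,0.0012,-0.005,0,0,0],
  [-0.0005,0.0012,-0.011,0,0,0],
  [-0.0005,0.0012,-0.016,0,0,0],
  [-0.0005,0.0012,-0.02,0,0,0],
  [-0.0005,0.0012,-0.02,0,0,0],
])

```text
time: 17.65
eef_pos: [0.4994, -0.1334, 0.0986]
tcp_rot: [0.36, 0.933, 0.0, -0.001]
contact_force: [-0.4, 0.6, -0.6]
opening: 0.452
finger_force: 50.3
```

Request:
apply_moves([
  [0,0,-0.003,0,0,0],
  [0,0,-0.005,0,0,0],
  [0,0,-0.005,0,0,0],
])

```text
time: 18.02
eef_pos: [0.4998, -0.1333, 0.0956]
tcp_rot: [0.36, 0.933, 0.0, -0.0]
contact_force: [-0.8, 3.5, 4.3]
opening: 0.453
finger_force: 50.7
```

Request:
apply_moves([
  [0,0.001,-0.003,0,0,0],
  [0,0.001,-0.006,0,0,0],
  [0,0.001,-0.006,0,0,0],
])

```text
time: 18.4
eef_pos: [0.4993, -0.1327, 0.0907]
tcp_rot: [0.359, 0.933, -0.0, -0.001]
contact_force: [-3.4, 2.3, 4.6]
opening: 0.452
finger_force: 50.7
```

Request:
apply_moves([
  [-0.0006,0.0004,-0.004,0,0,0],
  [-0.0006,0.0004,-0.008,0,0,0],
  [-0.0006,0.0004,-0.011,0,0,0],
  [-0.0006,0.0004,-0.011,0,0,0],
])

```text
time: 18.9
eef_pos: [0.4998, -0.1333, 0.0847]
tcp_rot: [0.359, 0.933, -0.001, -0.0]
contact_force: [-9.6, 3.1, 21.4]
opening: 0.448
finger_force: 52.9
```

Request:
apply_moves([
  [-0.0012,0.0004,-0.001,0,0,0],
  [-0.0012,0.0004,-0.003,0,0,0],
  [-0.0012,0.0004,-0.003,0,0,0],
])

```text
time: 19.27
eef_pos: [0.4999, -0.1334, 0.0846]
tcp_rot: [0.359, 0.933, -0.001, 0.001]
contact_force: [-12.5, 4.7, 30.0]
opening: 0.449
finger_force: 53.6
```

Request:
apply_moves([
  [0,0,0.004,0,0,0],
  [0,0,0.004,0,0,0],
])

```text
time: 19.52
eef_pos: [0.4996, -0.1332, 0.0848]
tcp_rot: [0.359, 0.933, -0.001, 0.002]
contact_force: [-4.9, 2.1, 12.9]
opening: 0.449
finger_force: 51.9
```

Request:
apply_moves([
  [0,0,0,0,0,0],
  [0,0,0,0,0,0],
  [0,0,0,0,0,0],
  [0,0,0.03,0,0,0],
  [0,0,0.08,0,0,0],
  [0,0,0.08,0,0,0],
  [0,0,0.08,0,0,0],
], jaw=0.7)

```text
time: 20.4
eef_pos: [0.4978, -0.1321, 0.1456]
tcp_rot: [0.36, 0.933, 0.0, -0.0]
contact_force: [0.2, 0.4, -0.1]
opening: 0.7
finger_force: 0.0
```

Run:
```python
from look import *
np.set_printoptions(precision=4,suppress=True)
C,im,o=look('w10',[]); print(ctrl.get_state()['eef_pos'])
t=ctrl.read_camera('top'); s=ctrl.read_camera('side')
a=rect(C,im,.4995,-.134,.097,.03,400)
# views: side crop x4
S=cam('side'); u=proj(S,(.4995,-.134,.08)).astype(int); print(u)
b=cv2.resize(s[u[1]-25:u[1]+25,u[0]-25:u[0]+25],(400,400),interpolation=cv2.INTER_CUBIC)
cv2.imwrite('pics/c5.png',np.hstack([a,b])[:,:,::-1]); cv2.imwrite('pics/s10.png',s[:,:,::-1])
for z in(.061,.097): print(z,proj(S,(.4995,-.134,z)))
g=a.mean(2); m=(g>130).astype(np.uint8); n,l,st,ce=cv2.connectedComponentsWithStats(m)
for i in range(1,n):
    if 300<st[i,4]: print(st[i],ce[i])
```

```text
[ 0.4974 -0.1319  0.1449]
[324 199]
0.061 [324.864  206.5604]
0.097 [325.0865 193.2066]
[   0    0  148   21 1373] [55.0277  6.976 ]
[ 63 119  23  35 547] [ 73.9634 135.7587]
[  0 173  30  28 534] [ 13.8933 186.7772]
[  84  193  105   27 2097] [136.3147 206.2895]
[288 289  31  19 473] [303.8626 298.0402]
[242 355  47  39 884] [264.7964 374.1471]
```

View pics/c5.png

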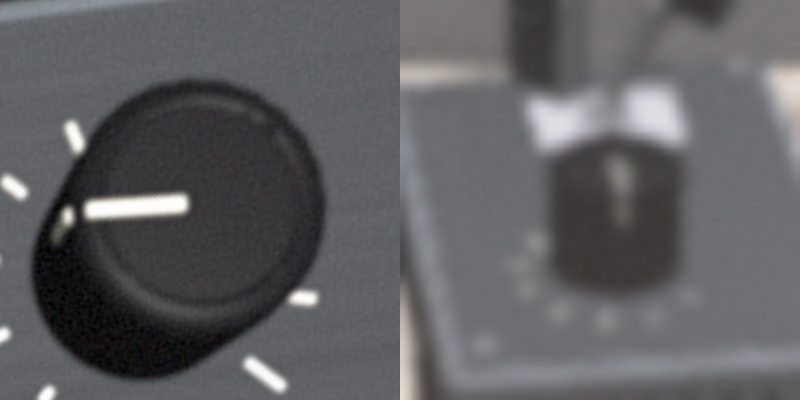

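Request:
apply_moves([
  [0.0026,-0.0026,0,0,0,0],
  [0.0026,-0.0026,0,0,0,0],
  [0.0026,-0.0026,0,0,0,0],
  [0.0026,-0.0026,0,0,0,0],
  [0.0026,-0.0026,-0.015,0,0,0],
  [0.0026,-0.0026,-0.03,0,0,0],
  [0.0026,-0.0026,-0.03,0,0,0],
], jaw=0)

```text
time: 21.42
eef_pos: [0.4991, -0.1337, 0.1203]
tcp_rot: [0.36, 0.933, 0.0, -0.002]
contact_force: [-0.4, -0.9, -0.2]
opening: 0.002
finger_force: 0.0
```

Request:
apply_moves([
  [0,0,-0.003,0,0,0],
  [0,0,-0.005,0,0,0],
  [0,0,-0.005,0,0,0],
])

```text
time: 21.8
eef_pos: [0.5004, -0.1344, 0.1184]
tcp_rot: [0.359, 0.933, -0.0, 0.0]
contact_force: [-0.4, 0.5, 0.3]
opening: 0.0
finger_force: 0.0
```

Request:
apply_moves([
  [0,0,-0.001,0,0,0],
  [0,0,-0.001,0,0,0],
])

```text
time: 22.05
eef_pos: [0.5004, -0.1343, 0.1176]
tcp_rot: [0.359, 0.933, -0.0, 0.0]
contact_force: [0.6, 0.3, -0.2]
opening: -0.001
finger_force: 0.0
```

Request:
apply_moves([
  [0,0,-0.002,0,0,0],
  [0,0,-0.002,0,0,0],
])

```text
time: 22.3
eef_pos: [0.5005, -0.1344, 0.1161]
tcp_rot: [0.359, 0.933, -0.0, 0.0]
contact_force: [-0.3, -0.5, 0.6]
opening: 0.0
finger_force: 0.3
```

Request:
apply_moves([
  [0,0,-0.002,0,0,0],
  [0,0,-0.002,0,0,0],
])

```text
time: 22.55
eef_pos: [0.5008, -0.1346, 0.116]
tcp_rot: [0.359, 0.933, -0.0, 0.0]
contact_force: [-3.1, 0.9, 8.1]
opening: -0.001
finger_force: 4.1
```

Request:
apply_moves([
  [0,0,-0.002,0,0,0],
  [0,0,-0.003,0,0,0],
  [0,0,-0.003,0,0,0],
])

```text
time: 22.92
eef_pos: [0.5013, -0.1348, 0.1159]
tcp_rot: [0.359, 0.933, -0.0, 0.0]
contact_force: [-7.3, 2.7, 19.1]
opening: 0.002
finger_force: 9.3
```

Request:
apply_moves([
  [0,0,0.04,0,0,0],
  [0,0,0.05,0,0,0],
  [0,0,0.05,0,0,0],
])

```text
time: 23.3
eef_pos: [0.5005, -0.1344, 0.152]
tcp_rot: [0.36, 0.933, -0.0, 0.0]
contact_force: [0.2, -0.3, -0.3]
opening: 0.002
finger_force: 0.0
```

Request:
apply_moves([
  [-0.001,0.001,0,0,0,0],
  [-0.001,0.001,0,0,0,0],
  [-0.001,0.001,0,0,0,0],
  [-0.001,0.001,0,0,0,0],
  [-0.001,0.001,-0.04,0,0,0],
  [-0.001,0.001,-0.08,0,0,0],
  [-0.001,0.001,-0.08,0,0,0],
  [-0.001,0.001,-0.08,0,0,0],
], jaw=0.7)

```text
time: 24.3
eef_pos: [0.5002, -0.1339, 0.089]
tcp_rot: [0.36, 0.933, -0.0, 0.001]
contact_force: [0.1, 0.5, -0.4]
opening: 0.704
finger_force: 0.0
```

Request:
apply_moves([
  [0,0,0,0,0,0],
  [0,0,0,0,0,0],
  [0,0,0,0,0,0],
  [0,0,0,0,0,0],
  [0,0,0,0,0,0],
], jaw=0, squeeze=40)

```text
time: 24.92
eef_pos: [0.5007, -0.1341, 0.0898]
tcp_rot: [0.359, 0.933, -0.0, 0.002]
contact_force: [-1.0, 0.0, 6.1]
opening: 0.455
finger_force: 40.0
```

Request:
apply_moves([
  [0,0,0,0,0,0.15],
  [0,0,0,0,0,0.3],
  [0,0,0,0,0,0.45],
  [0,0,0,0,0,0.6],
  [0,0,0,0,0,0.75],
  [0,0,0,0,0,0.9],
  [0,0,0,0,0,1],
  [0,0,0,0,0,1],
])

```text
time: 25.92
eef_pos: [0.5003, -0.1326, 0.0898]
tcp_rot: [-0.025, 1.0, 0.001, 0.001]
contact_force: [-2.1, 4.7, 8.2]
opening: 0.453
finger_force: 40.4
```

```bash
cat > st.py <<'E'
from h import *
s=ctrl.get_state(); ty=R.from_quat(s['tcp_rot']).as_matrix()[:,1]
print(s['time'],s['eef_pos'].round(4),'yaw',np.degrees(np.arctan2(ty[1],ty[0])).round(2),'F',s['contact_force'].round(1),'M',s['wrist_torque'].round(3),s['opening'],s['qpos'][5])
E
python3 st.py
```

```text
25.925 [ 0.5003 -0.1326  0.0898] yaw 92.83 F [-2.1  4.7  8.2] M [ 0.818  0.336 -0.018] 0.45291594173275124 -2.0785618356942686
```

Request:
apply_moves([
  [0,-0.0008,0,0,0,0.07],
  [0,-0.0008,0,0,0,0.14],
  [0,-0.0008,0,0,0,0.14],
])

```text
time: 26.3
eef_pos: [0.5002, -0.1326, 0.0898]
tcp_rot: [-0.079, 0.997, 0.002, 0.001]
contact_force: [-2.2, 7.4, 9.3]
opening: 0.453
finger_force: 40.5
```

```bash
python3 st.py
```

```text
26.3 [ 0.5002 -0.1326  0.0898] yaw 99.09 F [-2.2  7.4  9.3] M [ 1.222  0.376 -0.094] 0.45326605249634255 -2.189417630342413
```

Request:
apply_moves([
  [0,0,0,0,0,0.07],
  [0,0,0,0,0,0.14],
  [0,0,0,0,0,0.14],
])

```text
time: 26.68
eef_pos: [0.5001, -0.1325, 0.0898]
tcp_rot: [-0.134, 0.991, 0.002, 0.001]
contact_force: [-1.9, 7.1, 9.5]
opening: 0.45
finger_force: 40.6
```

```bash
python3 st.py
```

```text
26.675 [ 0.5001 -0.1325  0.0898] yaw 105.4 F [-1.9  7.1  9.5] M [ 1.237  0.389 -0.078] 0.44999772257118253 -2.299396691488574
```

Run:
```python
from look import *
import pix
for _ in range(1):
    C,im,_o=look('w11',[])
for T in ((330,400),): pix.run(im)
```

```text
[320 330  36  28 310] ends px [320.77 354.92] [353.09 327.73] tool mm [  8.13   0.1  -14.  ] [ 17.7   9.9 -14. ] len 13.697574268996163 ang 44.31698677241906
```

Request:
apply_moves([
  [0,0,0,0,0,0.07],
  [0,0,0,0,0,0.14],
  [0,0,0,0,0,0.14],
])

```text
time: 27.1
eef_pos: [0.5, -0.1325, 0.0898]
tcp_rot: [-0.188, 0.982, 0.002, 0.0]
contact_force: [-3.7, 7.5, 9.3]
opening: 0.457
finger_force: 40.6
```

```bash
python3 st.py
python3 - <<'E'
from look import *
import pix
C,im,_o=look('w12',[])
pix.run(im)
E
```

```text
27.1 [ 0.5    -0.1325  0.0898] yaw 111.69 F [-3.7  7.5  9.3] M [ 1.277  0.458 -0.068] 0.457175358545006 -2.4092136717337302
[320 330  36  28 311] ends px [320.76 354.91] [353.13 327.77] tool mm [  8.28   0.14 -14.  ] [ 17.83   9.95 -14.  ] len 13.697146275007357 ang 44.2295407652836
```

Request:
apply_moves([
  [0,0,0,0,0,0.07],
  [0,0,0,0,0,0.14],
  [0,0,0,0,0,0.14],
])

```text
time: 27.52
eef_pos: [0.4998, -0.1323, 0.0898]
tcp_rot: [-0.241, 0.97, 0.002, 0.0]
contact_force: [-3.8, 8.3, 10.6]
opening: 0.452
finger_force: 40.7
```

```bash
python3 st.py; sed -i 's/M\[330:400,265:375\]/M[300:400,275:372]/' pix.py
python3 - <<'E'
from look import *
import pix
C,im,_o=look('w13',[])
pix.run(im,-.007); pix.run(pickle.load(open('pics/w12.pkl','rb'))[1],-.007); pix.run(pickle.load(open('pics/w9.pkl','rb'))[1],-.014)
E
```

```text
27.525 [ 0.4998 -0.1323  0.0898] yaw 117.94 F [-3.8  8.3 10.6] M [ 1.316  0.615 -0.279] 0.45213213352162424 -2.5185285300874662
[320 324  37  34 359] ends px [321.02 355.17] [354.79 325.62] tool mm [ 3.68  0.37 -7.  ] [14.73 11.24 -7.  ] len 15.501128088311027 ang 45.46633054378221
[320 324  37  34 358] ends px [320.97 355.11] [354.71 325.53] tool mm [ 3.7   0.35 -7.  ] [14.76 11.21 -7.  ] len 15.500832759695939 ang 45.51923692920702
[320 336  38  35 372] ends px [321.04 368.18] [355.33 338.1 ] tool mm [  3.57   0.3  -14.  ] [ 14.39  10.78 -14.  ] len 15.066538559987153 ang 45.88402027175957
```

Request:
apply_moves([
  [0,0,0,0,0,0.04],
  [0,0,0,0,0,0.07],
  [0,0,0,0,0,0.07],
])

```text
time: 27.95
eef_pos: [0.4997, -0.1323, 0.0898]
tcp_rot: [-0.267, 0.964, 0.003, 0.0]
contact_force: [-3.4, 7.0, 11.3]
opening: 0.455
finger_force: 40.7
```

```bash
python3 st.py
python3 - <<'E'
from look import *
import pix
C,im,_o=look('w14',[])
pix.run(im,-.007)
E
```

```text
27.95 [ 0.4997 -0.1323  0.0898] yaw 121.03 F [-3.4  7.  11.3] M [ 1.301  0.656 -0.421] 0.4548547419012901 -2.5727335172607275
[320 324  37  34 356] ends px [321.07 355.22] [354.79 325.62] tool mm [ 3.73  0.41 -7.  ] [14.79 11.27 -7.  ] len 15.502807636356195 ang 45.55743010370044
```

Request:
apply_moves([
  [0,0,0,0,0,-0.06],
  [0,0,0,0,0,-0.12],
  [0,0,0,0,0,-0.12],
])

```text
time: 28.38
eef_pos: [0.4998, -0.1323, 0.0898]
tcp_rot: [-0.223, 0.975, 0.002, 0.0]
contact_force: [-2.9, 8.7, 11.6]
opening: 0.454
finger_force: 40.6
```

```bash
python3 st.py
```

```text
28.375 [ 0.4998 -0.1323  0.0898] yaw 115.72 F [-2.9  8.7 11.6] M [ 1.333  0.627 -0.004] 0.45380852553419604 -2.479513302511568
```

Request:
apply_moves([
  [0,0,0,0,0,0],
  [0,0,0,0,0,0],
  [0,0,0,0,0,0],
  [0,0,0.04,0,0,0],
  [0,0,0.08,0,0,0],
  [0,0,0.1,0,0,0],
  [0,0,0.1,0,0,0],
  [0,0,0.1,0,0,0],
], jaw=0.7)

```text
time: 29.38
eef_pos: [0.4987, -0.1339, 0.1665]
tcp_rot: [-0.223, 0.975, 0.001, -0.001]
contact_force: [-0.2, -0.3, -1.0]
opening: 0.701
finger_force: 0.0
```

Run:
```python
from look import *
np.set_printoptions(precision=2,suppress=True)
C,im,o=look('w15',['control_box','isolator_tip'])
s=ctrl.get_state(); print(s['eef_pos'])
def blobs(z,lo,hi,rmin,rmax,h=.04,n=800):
    a=rect(C,im,.4995,-.134,z,h,n); g=a.mean(2); m=(g>125).astype(np.uint8); c,l,st,ce=cv2.connectedComponentsWithStats(m); k=2*h/n*1e3
    for i in range(1,c):
        if lo<st[i,4]<hi:
            ys,xs=np.where(l==i); v=cv2.fitLine(np.c_[xs,ys].astype(np.float32),cv2.DIST_L2,0,.01,.01).ravel()
            p=(n/2-ce[i])*k; r=np.hypot(*p)
            if rmin<r<rmax: print(z,'xy mm',p[::-1],'r',r,'pos ang',np.degrees(np.arctan2(p[0],p[1])),'line ang',np.degrees(np.arctan2(-v[0],-v[1]))%180,'area',st[i,4])
blobs(.097,800,3000,4,17); blobs(.058,100,1500,20,34)
print(C[1][:3,3])
```

```text
control_box [(0.88, [232.1, 196.0])]
isolator_tip [(0.57, [145.2, 170.5]), (0.24, [320.2, 267.4])]
[ 0.5  -0.13  0.17]
0.058 xy mm [ 3.18 28.81] r 28.983098139433107 pos ang 83.70881781431271 line ang 18.602203 area 596
0.058 xy mm [-21.71  16.01] r 26.97007338626798 pos ang 143.59643817364773 line ang 148.81586 area 1305
[ 0.43 -0.17  0.29]
```

Run:
```python
from look import *
np.set_printoptions(precision=2,suppress=True)
C,im=pickle.load(open('pics/w15.pkl','rb'))
def blobs(C,im,z,thr,lo=250,hi=6000,h=.045,n=900):
    a=rect(C,im,.4995,-.134,z,h,n); g=a.mean(2); m=(g>thr).astype(np.uint8); c,l,st,ce=cv2.connectedComponentsWithStats(m)
    for i in range(1,c):
        if lo<st[i,4]<hi:
            ys,xs=np.where(l==i); q=np.c_[xs,ys].astype(np.float32); v=cv2.fitLine(q,cv2.DIST_L2,0,.01,.01).ravel(); b=cv2.minAreaRect(q)
            p=(n/2-ce[i])*.1
            print(z,thr,'xy',p[::-1],'posang',np.degrees(np.arctan2(p[0],p[1])).round(1),'line',(np.degrees(np.arctan2(-v[0],-v[1]))%180).round(1),'size',np.array(b[1])*.1)
for t in(110,140): blobs(C,im,.097,t)
blobs(C,im,.058,120)
C4,i4=pickle.load(open('pics/w10.pkl','rb')); print('w10'); blobs(C4,i4,.097,130); blobs(C4,i4,.058,120)
```

```text
0.097 110 xy [36.03  0.77] posang 1.2 line 171.8 size [2.93 4.95]
0.097 110 xy [20.08 30.36] posang 56.5 line 37.5 size [6.6 6.5]
0.097 110 xy [  6.99 -20.89] posang -71.5 line 145.7 size [3.2  6.93]
0.097 110 xy [ -2.77 -28.65] posang -95.5 line 115.2 size [3.35 7.71]
0.097 110 xy [-10.27   3.1 ] posang 163.2 line 160.9 size [ 3.49 16.07]
0.097 110 xy [-9.62 17.94] posang 118.2 line 18.1 size [3.  2.3]
0.097 110 xy [-15.23 -30.77] posang -116.3 line 83.5 size [8.09 3.27]
0.097 110 xy [-21.25  14.55] posang 145.6 line 110.7 size [3.38 4.78]
0.097 110 xy [-20.35   5.75] posang 164.2 line 59.0 size [2.99 2.02]
0.097 110 xy [-27.12 -26.33] posang -135.8 line 53.2 size [8.7  3.18]
0.097 110 xy [-30.26   7.21] posang 166.6 line 150.1 size [3.18 4.3 ]
0.097 140 xy [35.3   0.82] posang 1.3 line 16.9 size [2.4 1.7]
0.097 140 xy [26.67 24.91] posang 43.0 line 97.1 size [ 1.92 22.95]
0.097 140 xy [26.46 44.24] posang 59.1 line 10.7 size [2.8 1.6]
0.097 140 xy [20.02 30.27] posang 56.5 line 30.8 size [5.57 4.87]
0.097 140 xy [  6.94 -20.83] posang -71.6 line 144.9 size [2.49 6.3 ]
0.097 140 xy 
[... 1998 characters left out ...]
1.7 line 144.1 size [2.48 3.61]
0.058 120 xy [44.63 42.02] posang 43.3 line 93.8 size [1.1 8.2]
0.058 120 xy [38.44 42.65] posang 48.0 line 0.6 size [7.3 5.3]
0.058 120 xy [25.67 10.91] posang 23.0 line 17.3 size [6.65 3.58]
0.058 120 xy [16.28 21.97] posang 53.5 line 51.7 size [6.4  3.59]
0.058 120 xy [10.83 12.12] posang 48.2 line 172.9 size [3.3 2.2]
0.058 120 xy [ 2.83 27.08] posang 84.0 line 85.6 size [5.84 3.55]
0.058 120 xy [ -4.22 -31.44] posang -97.6 line 94.1 size [3.6 5.9]
0.058 120 xy [-11.16  24.84] posang 114.2 line 115.8 size [3.39 5.29]
0.058 120 xy [-18.22 -24.23] posang -126.9 line 53.0 size [10.04  3.59]
0.058 120 xy [-22.03  16.01] posang 144.0 line 144.6 size [3.24 4.68]
```

Run:
```python
from look import *
np.set_printoptions(precision=2,suppress=True)
print(ctrl.nose_length)
def cyl(C,z0,r=20,h=36):
    t=np.linspace(0,2*np.pi,60); q=np.array([proj(C,(.4993+r/1e3*np.cos(a),-.1345+r/1e3*np.sin(a),z)) for z in(z0,z0+h/1e3) for a in t]); return q.min(0),q.max(0)
for n in('side','top','wrist'):
    st=ctrl.get_state(); im=ctrl.read_camera(n); C=cam(n,st)
    if n!='wrist': cv2.imwrite(f'pics/{n}20.png',im[:,:,::-1])
    for r in ctrl.silhouettes('dial_knob',n)[:2]:
        ys,xs=np.where(r['pixels']); print(n,r['p'],'bbox',xs.min(),ys.min(),xs.max(),ys.max())
    for z in(.061,.063,.073): print('  model',z,*cyl(C,z))
# pointer length comparison, known z=.041 (w6,w7) vs w10,w15: which z gives equal length
def plen(f,cx,cy,z,near):
    C,im=pickle.load(open(f'pics/{f}.pkl','rb')); a=rect(C,im,cx,cy,z,.045,900); g=a.mean(2)
    m=(g>130).astype(np.uint8); c,l,st,ce=cv2.connectedComponentsWithStats(m); best=None
    for i in range(1,c):
        ys,xs=np.where(l==i)
        b=cv2.minAreaRect(np.c_[xs,ys].astype(np.float32)); L=max(b[1])*.1; w=min(b[1])*.1
        p=(450-ce[i])*.1; r=np.hypot(*p)
        if 12<L<19 and w<5 and r<17: print(f,z,'len',round(L,2),'w',round(w,2),'xy',p[::-1],'area',st[i,4])
for f in('w6','w7'): plen(f,.507,.199,.041,0)
for z in(.097,.101,.105,.109):
    for f in('w10','w15'): plen(f,.4995,-.134,z,0)
```

```text
0.019
side 0.53 bbox 318 191 335 211
  model 0.061 [316.53 189.05] [333.73 210.74]
  model 0.063 [316.53 188.3 ] [333.75 210.01]
  model 0.073 [316.55 184.54] [333.85 206.31]
  model 0.061 [395.11 245.4 ] [417.13 266.52]
  model 0.063 [395.24 245.26] [417.31 266.43]
  model 0.073 [395.88 244.57] [418.22 265.98]
wrist 0.72 bbox 282 220 358 305
  model 0.061 [278.98 219.55] [356.65 309.89]
  model 0.063 [278.65 220.43] [357.02 311.66]
  model 0.073 [276.85 225.06] [358.99 321.03]
w6 0.041 len 15.18 w 2.52 xy [ 9.98 -2.18] area 3548
w7 0.041 len 15.04 w 2.54 xy [10.02 -2.13] area 3500
w10 0.097 len 15.71 w 3.15 xy [-0.94  9.54] area 4724
w15 0.097 len 15.81 w 3.26 xy [-10.29   3.11] area 4776
w10 0.101 len 15.37 w 3.08 xy [-2.34 10.58] area 4507
w15 0.101 len 15.52 w 3.18 xy [-11.57   2.29] area 4574
w10 0.105 len 14.99 w 3.01 xy [-3.74 11.61] area 4297
w15 0.105 len 15.15 w 3.08 xy [-12.87   1.47] area 4378
w10 0.109 len 14.65 w 2.93 xy [-5.14 12.66] area 4092
w15 0.109 len 14.86 w 3.03 xy [-14.17   0.66] area 4204
```

Request:
apply_moves([
  [0,-0.001,-0.05,0,0,0],
  [0,-0.001,-0.1,0,0,0],
  [0,-0.001,-0.1,0,0,0],
])

```text
time: 30.2
eef_pos: [0.4969, -0.1337, 0.0847]
tcp_rot: [-0.223, 0.975, 0.003, -0.003]
contact_force: [0.5, -0.1, 0.4]
opening: 0.697
finger_force: 0.0
```

Request:
apply_moves([
  [0,0,0,0,0,0],
  [0,0,0,0,0,0],
  [0,0,0,0,0,0],
  [0,0,0,0,0,0],
], jaw=0)

```text
time: 30.7
eef_pos: [0.4992, -0.1329, 0.09]
tcp_rot: [-0.223, 0.975, 0.003, -0.0]
contact_force: [-3.6, 7.4, 3.7]
opening: 0.456
finger_force: 39.9
```

```bash
python3 st.py
```

```text
30.7 [ 0.4992 -0.1329  0.09  ] yaw 115.74 F [-3.6  7.4  3.7] M [ 1.271  0.659 -0.093] 0.45597668647341255 -2.481073216589825
```

Request:
apply_moves([
  [0,0,0,0,0,-0.13],
  [0,0,0,0,0,-0.13],
])

```text
time: 30.95
eef_pos: [0.4993, -0.1333, 0.09]
tcp_rot: [-0.173, 0.985, 0.002, -0.0]
contact_force: [-3.4, 6.1, 3.9]
opening: 0.451
finger_force: 39.9
```

```bash
python3 st.py
```

```text
30.95 [ 0.4993 -0.1333  0.09  ] yaw 109.89 F [-3.4  6.1  3.9] M [ 1.075  0.644 -0.02 ] 0.4510495102570232 -2.378562538557292
```

Request:
apply_moves([
  [0,0,0,0,0,-0.09],
  [0,0,0,0,0,-0.09],
])

```text
time: 31.2
eef_pos: [0.4995, -0.1335, 0.09]
tcp_rot: [-0.138, 0.99, 0.002, -0.0]
contact_force: [-2.4, 5.3, 2.7]
opening: 0.453
finger_force: 39.9
```

```bash
python3 st.py
```

```text
31.2 [ 0.4995 -0.1335  0.09  ] yaw 105.86 F [-2.4  5.3  2.7] M [ 0.996  0.509 -0.054] 0.4533829582123568 -2.308145128058181
```

Request:
apply_moves([
  [0,0,0,0,0,-0.09],
  [0,0,0,0,0,-0.09],
])

```text
time: 31.45
eef_pos: [0.4997, -0.1337, 0.09]
tcp_rot: [-0.103, 0.995, 0.001, 0.0]
contact_force: [-2.7, 4.5, 3.3]
opening: 0.45
finger_force: 39.9
```

```bash
python3 st.py
```

```text
31.45 [ 0.4997 -0.1337  0.09  ] yaw 101.81 F [-2.7  4.5  3.3] M [0.906 0.39  0.001] 0.4501066581701347 -2.237495251079341
```

Request:
apply_moves([
  [0,0,0,0,0,-0.13],
  [0,0,0,0,0,-0.13],
])

```text
time: 31.7
eef_pos: [0.4997, -0.1338, 0.09]
tcp_rot: [-0.052, 0.999, 0.001, -0.0]
contact_force: [-1.7, 5.5, 2.3]
opening: 0.452
finger_force: 39.9
```

```bash
python3 st.py
```

```text
31.7 [ 0.4997 -0.1338  0.09  ] yaw 95.96 F [-1.7  5.5  2.3] M [0.832 0.458 0.054] 0.45227038282798554 -2.1353047840767583
```

Request:
apply_moves([
  [0,0,0,0,0,-0.2],
  [0,0,0,0,0,-0.26],
  [0,0,0,0,0,-0.26],
])

```text
time: 32.08
eef_pos: [0.4994, -0.1333, 0.09]
tcp_rot: [0.05, 0.999, 0.002, -0.001]
contact_force: [-4.1, 6.2, 3.6]
opening: 0.453
finger_force: 40.1
```

```bash
python3 st.py
```

```text
32.075 [ 0.4994 -0.1333  0.09  ] yaw 84.3 F [-4.1  6.2  3.6] M [1.121 0.565 0.086] 0.4529292169365786 -1.931786880373982
```

Request:
apply_moves([
  [-0.001,0.0015,0,0,0,0],
  [-0.001,0.0015,0,0,0,0.2],
  [-0.001,0.0015,0,0,0,0.31],
  [-0.001,0.0015,0,0,0,0.31],
])

```text
time: 32.58
eef_pos: [0.4997, -0.1336, 0.0899]
tcp_rot: [-0.071, 0.997, -0.0, 0.001]
contact_force: [-1.0, 3.7, 6.0]
opening: 0.452
finger_force: 40.2
```

```bash
python3 st.py
```

```text
32.575 [ 0.4997 -0.1336  0.0899] yaw 98.18 F [-1.   3.7  6. ] M [0.802 0.278 0.015] 0.4518999473173375 -2.1726218462817464
```

Request:
apply_moves([
  [0,0,0,0,0,0.13],
  [0,0,0,0,0,0.13],
])

```text
time: 32.83
eef_pos: [0.4995, -0.1333, 0.0899]
tcp_rot: [-0.122, 0.993, 0.001, 0.001]
contact_force: [-2.3, 5.4, 6.8]
opening: 0.452
finger_force: 40.5
```

```bash
python3 st.py
```

```text
32.825 [ 0.4995 -0.1333  0.0899] yaw 104.02 F [-2.3  5.4  6.8] M [ 0.954  0.378 -0.002] 0.4524160926645029 -2.2745902193745295
```

Request:
apply_moves([
  [0,0,0,0,0,0.09],
  [0,0,0,0,0,0.09],
])

```text
time: 33.08
eef_pos: [0.4993, -0.133, 0.0899]
tcp_rot: [-0.157, 0.988, 0.001, 0.001]
contact_force: [-3.2, 6.5, 6.5]
opening: 0.454
finger_force: 40.6
```

```bash
python3 st.py
```

```text
33.075 [ 0.4993 -0.133   0.0899] yaw 108.04 F [-3.2  6.5  6.5] M [ 1.106  0.478 -0.015] 0.4539196196167587 -2.3449366097603486
```

Request:
apply_moves([
  [0,0,0,0,0,0.09],
  [0,0,0,0,0,0.09],
])

```text
time: 33.33
eef_pos: [0.4993, -0.1329, 0.0899]
tcp_rot: [-0.191, 0.981, 0.001, 0.0]
contact_force: [-3.7, 6.5, 7.2]
opening: 0.454
finger_force: 40.6
```

```bash
python3 st.py
```

```text
33.325 [ 0.4993 -0.1329  0.0899] yaw 112.08 F [-3.7  6.5  7.2] M [ 1.113  0.468 -0.059] 0.45388454821014057 -2.415515502072563
```

Request:
apply_moves([
  [0,0,0,0,0,0.09],
  [0,0,0,0,0,0.09],
])

```text
time: 33.58
eef_pos: [0.4992, -0.1328, 0.0899]
tcp_rot: [-0.226, 0.974, 0.001, 0.0]
contact_force: [-4.4, 7.4, 7.1]
opening: 0.454
finger_force: 40.6
```

```bash
python3 st.py
```

```text
33.575 [ 0.4992 -0.1328  0.0899] yaw 116.09 F [-4.4  7.4  7.1] M [ 1.194  0.574 -0.187] 0.45385800678628696 -2.4857679185797212
```

Request:
apply_moves([
  [0,0,0,0,0,0.06],
  [0,0,0,0,0,0.12],
  [0,0,0,0,0,0.12],
])

```text
time: 33.95
eef_pos: [0.499, -0.1328, 0.0899]
tcp_rot: [-0.271, 0.963, 0.001, 0.0]
contact_force: [-3.1, 7.1, 9.1]
opening: 0.454
finger_force: 40.7
```

```bash
python3 st.py
```

```text
33.95 [ 0.499  -0.1328  0.0899] yaw 121.44 F [-3.1  7.1  9.1] M [ 1.164  0.685 -0.365] 0.4543331522750116 -2.579287562578898
```

Request:
apply_moves([
  [0,0,0,0,0,-0.1],
  [0,0,0,0,0,-0.17],
  [0,0,0,0,0,-0.17],
])

```text
time: 34.33
eef_pos: [0.4992, -0.1329, 0.0899]
tcp_rot: [-0.207, 0.978, 0.001, 0.0]
contact_force: [-2.9, 7.4, 7.4]
opening: 0.45
finger_force: 40.6
```

```bash
python3 st.py
```

```text
34.325 [ 0.4992 -0.1329  0.0899] yaw 113.86 F [-2.9  7.4  7.4] M [ 1.202  0.593 -0.081] 0.450393455285255 -2.4463807600653036
```

Request:
apply_moves([
  [0,0,0,0,0,0],
  [0,0,0,0,0,0],
  [0,0,0,0,0,0],
  [0,0,0.04,0,0,0],
  [0,0,0.08,0,0,0],
  [0,0,0.1,0,0,0],
  [0,0,0.1,0,0,0],
  [0,0,0.1,0,0,0],
], jaw=0.7)

```text
time: 35.33
eef_pos: [0.498, -0.1335, 0.1665]
tcp_rot: [-0.208, 0.978, 0.001, -0.001]
contact_force: [-0.6, 0.8, 0.3]
opening: 0.699
finger_force: 0.0
```

```bash
python3 - <<'E'
from look import *
np.set_printoptions(precision=2,suppress=True)
C,im,o=look('w16',['dial_knob','isolator_tip'])
def blobs(C,im,z,thr,lo=250,hi=6000,h=.045,n=900):
    a=rect(C,im,.4995,-.134,z,h,n); g=a.mean(2); m=(g>thr).astype(np.uint8); c,l,st,ce=cv2.connectedComponentsWithStats(m)
    for i in range(1,c):
        ys,xs=np.where(l==i); q=np.c_[xs,ys].astype(np.float32)
        p=(n/2-ce[i])*.1
        if lo<st[i,4]<hi and 4<np.hypot(*p)<16:
            v=cv2.fitLine(q,cv2.DIST_L2,0,.01,.01).ravel(); b=cv2.minAreaRect(q)
            print('xy',p[::-1],'posang',np.degrees(np.arctan2(p[0],p[1])).round(1),'line',(np.degrees(np.arctan2(-v[0],-v[1]))%180).round(1),'size',np.array(b[1])*.1)
blobs(C,im,.097,130)
E
python3 st.py
```

```text
dial_knob [(0.64, [318.2, 268.8])]
isolator_tip [(0.56, [141.8, 178.3])]
xy [-9.94  3.75] posang 159.3 line 156.8 size [ 3.22 15.81]
35.475 [ 0.498  -0.1335  0.1664] yaw 114.01 F [ 0.3 -0.6  0.7] M [ 0.031  0.027 -0.009] 0.6957210220866861 -2.4485947985321377
```

Request:
apply_moves([
  [0.0018,0,0,0,0,0],
  [0.0018,0,0,0,0,0],
  [0.0018,0,0,0,0,0],
  [0.0018,0,0,0,0,0],
  [0.0018,0,-0.03,0,0,0],
  [0.0018,0,-0.055,0,0,0],
  [0.0018,0,-0.059,0,0,0],
  [0.0018,0,-0.062,0,0,0],
  [0.0018,0,-0.062,0,0,0],
], jaw=0)

```text
time: 36.6
eef_pos: [0.5007, -0.134, 0.1191]
tcp_rot: [-0.208, 0.978, -0.0, 0.001]
contact_force: [0.7, 0.3, -0.5]
opening: 0.001
finger_force: 0.0
```

Request:
apply_moves([
  [0,0,-0.003,0,0,0],
  [0,0,-0.006,0,0,0],
  [0,0,-0.007,0,0,0],
  [0,0,-0.007,0,0,0],
])

```text
time: 37.1
eef_pos: [0.5011, -0.1342, 0.116]
tcp_rot: [-0.208, 0.978, -0.001, 0.0]
contact_force: [-4.3, 2.1, 14.1]
opening: -0.003
finger_force: 6.7
```

Request:
apply_moves([
  [0,0,0.05,0,0,0],
  [0,0,0.12,0,0,0],
  [0,0,0.17,0,0,0],
  [0,0,0.17,0,0,0],
  [0,0,0.17,0,0,0],
])

```text
time: 37.72
eef_pos: [0.4997, -0.1336, 0.2479]
tcp_rot: [-0.208, 0.978, 0.0, -0.0]
contact_force: [-1.1, 0.1, -0.2]
opening: 0.0
finger_force: 0.0
```

Run:
```python
from look import *
np.set_printoptions(precision=4,suppress=True)
C,im,o=look('w17',['isolator_tip','dial_knob'])
for q in o['isolator_tip'][:1]: print(onz(C,q[1],.09))
print(ctrl.get_state()['contact_force'],ctrl.get_state()['time'])
a=rect(C,im,.4995,-.134,.097,.045,900); m=(a.mean(2)>130).astype(np.uint8); c,l,st,ce=cv2.connectedComponentsWithStats(m)
for i in range(1,c):
    ys,xs=np.where(l==i); p=(450-ce[i])*.1
    if 250<st[i,4]<6000 and np.hypot(*p)<16:
        v=cv2.fitLine(np.c_[xs,ys].astype(np.float32),cv2.DIST_L2,0,.01,.01).ravel(); print(p[::-1],np.degrees(np.arctan2(-v[0],-v[1]))%180,st[i])
```

```text
isolator_tip [(0.66, [195.1, 156.4])]
dial_knob [(0.85, [319.9, 225.2])]
[ 0.4872 -0.2307  0.09  ]
[-1.2582  0.1228  0.0976] 37.875
[-10.0369   3.8176] 156.78941 [ 372  477   81  149 4871]
```

```bash
python3 -c "
from plant import ctrl
print(ctrl.sign_off())"
```

```text
the job is handed in; nothing more can be done
None
```

I handed the job in at about 38 s: isolator off first, knob pressed home (its top measured 97 mm above the work surface under 14–19 N), then turned anticlockwise until the torque rose to about 0.4 N m, well above the shaft's friction, though its pointer rests about 14° past the lowest scale stroke, more than the stated play explains, so the dial being at its stop is inferred from torque, not seen.

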